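# Nest the tapered sleeves in their seat

### The arm

A 6-joint arm with a two-finger parallel gripper is mounted at the origin on a cart in front of the work surface, level with it; the furniture and walls round the work are solid. World frame = base frame: x ahead of the robot, y to its left, z up, the work surface at z = 0. Lengths are in m, angles in rad, forces in N, time in s.
With the tool pointing down it reaches from about 0.325 to 0.925 m from the base axis. Payload 3.1 kg.
Tool frame: the origin (TCP) lies between the finger pads; the fingertips stand ahead of it and the grasp point (between the pads) is the TCP (env.tips_ahead is the z of the fingertips in the tool frame, in m); z points along the fingers, y is the line along which they close (so a half turn about z gives the same grasp; the last joint's range is limited). The gripper opens to 85 mm and grips with 20 to 120 N. Pads are 22 mm wide; open, the fingers measure 114 mm over their backs; the gripper's body (76 mm by 85 mm) begins 54 mm behind the grasp point. The pads swing forward as they close: fully open they stand 13 mm farther back than shut.
Start: joints at [-1.314, 0.217, 1.613, -0, 1.311, -0.112], TCP at [0.225, -0.583, 0.25] pointing down, gripper open.
Joint ranges: [-2.75, 2.75], [-0.78, 2.1], [0.31, 2.55], [-1.13, 4.27], [0.13, 2.63], [-2.58, 2.58]. Speed limits (rad/s): [2.79, 2.79, 3.14, 3.14, 3.14, 3.14].

### API

Orientations are given as a unit quaternion [x, y, z, w].
In Python, from workcell import env gives the robot as it stands.
- The arm moves only by the shell command python3 -m pendant 'ROWS' [FORCE]. ROWS is JSON, a list of rows, each a list of 5 numbers: the finger opening in m, from 0 to 0.0854, then the shift along the tool's x, y, z in m, then the turn about the tool's z in rad. In form: [[hand, tx, ty, tz, turn], ...]. A call has 1 to 12 rows; each row is the pose to reach, as a shift and turn from the pose commanded when the call began, along the tool's axes at that moment; what a row does not reach only later rows make up. A row lasts 1/8 s, in which the tool goes at most 62.5 mm and 10.7 degrees, less where a joint would pass 70% of its speed; a pose out of reach is approached as far as the arm can. A call with a gripper value outside its range is refused whole. The fingers move at their own pace and stop on an object; FORCE is the grip in N (left out, the last holds). Time passes only in rows, so rows that repeat a pose let the fingers close. It gives the time, the measured TCP pose, the force, the opening and the grip force at its end, in the units of the state.
- env.read_state(): the state, without advancing time (a new reading comes with each control period).
- env.camera(name): name is "scene" or "top"; returns the picture (400x640x3 uint8, red, green, blue); there is no depth.
- env.camera_model(name): a dict with "camera_matrix" (3x3 intrinsics, pixels), "R" (3x3) and "t" (3): a world point X has camera coordinates R X + t. Camera axes: x right, y down, z forward; pixel columns grow to the right and rows downward; lengths in m; the calibration is good to about 2 mm. A picture is of the moment at which its call begins. camera_model takes no time and is no camera call.
- env.job_done(): hands the job in; it is judged then, once.
The state is a dict: "clock": time; "joint_pos": joint angles; "joint_vel": joint speeds; "joint_torque": joint torques, N m; "tcp_pos": TCP position; "tool_rot": TCP orientation; "ft_force": force on the tool from outside, world axes, zero at the start; "torque": the same for the moment, N m; "opening": opening from 0.0 (shut) to 1.0 (fully open); "gripper_force": force on a finger pad.
Only numpy, scipy, OpenCV 4.12 (cv2) and the standard library are available. Lean on these libraries where they do the work, as an engineer would, in place of code of your own. Each camera call takes 0.05 s, during which the arm holds its last target. There are 200 camera calls.

### The job

Put the set of four collared tapered sleeves away in the grey taper seat: lift them one after another, the largest first and the solid plug last, and nest each upright and fully down inside the one before. Leave the two straight steel bushes without collars where they stand.

Things in the scene. Friction and masses are not known exactly. Their poses are not given: they have to be found in the camera images.
- taper_seat: fixed grey holder: foot 110 mm across, 6 mm high, four small screws; on it a round boss 84 mm across up to 34 mm height with a conical socket, open above, 61 mm across at the mouth, 1.5 mm play round the 66 mm sleeve. That sleeve, seated, rests its collar on the rim, its origin 8 mm above this one. Origin: centre of the underside, on the table, z up.
- sleeve_66: largest collared steel taper, 46 mm high, standing narrow end down: collar 66 mm across from 26 to 46 mm height (grip here); below, a taper 58 mm across at the collar, 51 mm at the foot. Tapered bore, 50 mm at the rim, 1.5 mm play round the 55 mm sleeve, which seats with its collar on this rim, origin 20 mm above this one. Origin: centre of its foot, z up its axis. About 400 g.
- sleeve_55: second collared steel taper, 46 mm high, standing narrow end down: collar 55 mm across from 26 to 46 mm height (grip here); below, a taper 47 mm across at the collar, 40 mm at the foot. Tapered bore, 39 mm at the rim, 1.5 mm play round the 44 mm sleeve, which seats with its collar on this rim, origin 20 mm above this one. Origin: centre of its foot, z up its axis. About 280 g.
- sleeve_44: third collared steel taper, 46 mm high, standing narrow end down: collar 44 mm across from 26 to 46 mm height (grip here); below, a taper 36 mm across at the collar, 29 mm at the foot. Tapered bore, 28 mm at the rim, 1.5 mm play round the 33 mm plug, which seats with its collar on this rim, origin 20 mm above this one. Origin: centre of its foot, z up its axis. About 180 g.
- plug_33: solid plug, smallest of the set, small dimple on top: collared steel taper, 46 mm high, standing narrow end down: collar 33 mm across from 26 to 46 mm height (grip here); below, a taper 25 mm across at the collar, 18 mm at the foot. Origin: centre of its foot, z up its axis. About 140 g.
- bush_50: straight plain steel bush, not part of the set: no collar, 50 mm across, 46 mm high, thick-walled with a straight 20 mm bore; to be left alone. Origin at the centre of its underside, z up.
- bush_38: straight plain steel bush, not part of the set: no collar, 38 mm across, 46 mm high, thick-walled with a straight 14 mm bore; to be left alone. Origin at the centre of its underside, z up.
Mind the look-alikes: they are no part of the job. What is shaped like the plug_33 but green is not meant.

How it is judged:
By the outcome, as a careful person would: the job done as asked, in the order asked, and still so for the second after the job is handed in, with the robot touching nothing.
It also fails if it takes over 112 s, if anything falls off the work surface, if the arm or the gripper's body presses on something with over 40 N, if the wrist force passes 120 N, or if a joint passes its speed limit or range.

## Working session

There is one attempt and no reset: what is moved stays moved. The work goes in short steps, Python scripts to look and compute and a shell command to move; the robot and the scene stay as the last step left them, time stands still between calls to the robot, and variables do not carry over. Pictures are saved under pics/ and viewed, at most 14 in all, crops included, and the job is handed in when it is done.

```bash
mkdir -p pics; ls; python3 - <<'E'
from workcell import env
import cv2, numpy as np
for n in("scene","top"):
    im=env.camera(n); cv2.imwrite(f"pics/{n}0.png",im[:,:,::-1])
    m=env.camera_model(n); print(n,m)
s=env.read_state(); print(s['clock'],s['tcp_pos'],s['tool_rot'],env.tips_ahead)
E
```

```text
pics
scene {'camera_matrix': array([[428.65652769,   0.        , 326.55315764],
       [  0.        , 428.65652769, 197.99016315],
       [  0.        ,   0.        ,   1.        ]]), 'R': array([[-0.76730703, -0.64127534,  0.0024203 ],
       [-0.44540042,  0.53021336, -0.72145149],
       [ 0.46136578, -0.55465281, -0.69246075]]), 't': array([0.41742934, 0.26866758, 0.68187299])}
top {'camera_matrix': array([[404.50931651,   0.        , 322.08898078],
       [  0.        , 404.50931651, 203.35675237],
       [  0.        ,   0.        ,   1.        ]]), 'R': array([[-0.01910563, -0.99944554, -0.0272689 ],
       [-0.99671757,  0.02118535, -0.07813616],
       [ 0.07867054,  0.02568655, -0.99656969]]), 't': array([0.00414609, 0.53827152, 1.02639926])}
0.1 [ 0.22512893 -0.58228302  0.24908647] [ 9.83048316e-01  1.83343320e-01 -8.80472800e-05 -1.10785743e-03] 0.019
```

View pics/top0.png

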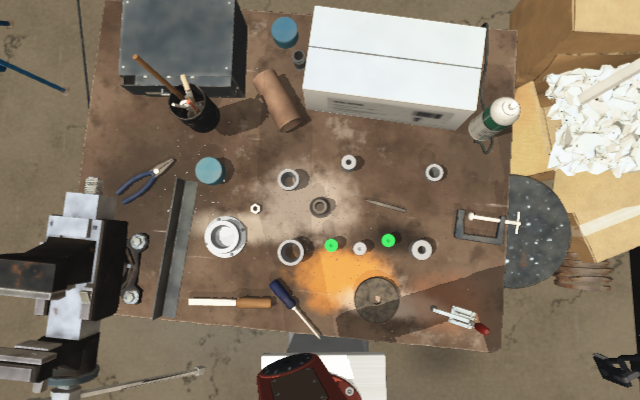

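View pics/scene0.png

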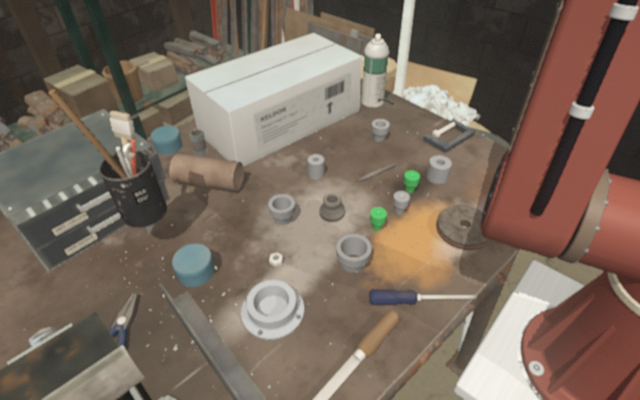

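The top view shows the seat at (224,237), the 66 sleeve at (291,252), the 55 at (288,179), the 44 at about (434,172), and the plug at (360,248) between green ones at (331,245) and (388,240). The bushes are at about (421,249) and (348,162). I'll zoom in to measure.

```bash
cat > h.py <<'E'
from workcell import env
import cv2, numpy as np
def ray(n,uv,z):
    m=env.camera_model(n); K,R,t=m['camera_matrix'],m['R'],np.array(m['t'])
    d=R.T@np.linalg.solve(K,[uv[0],uv[1],1]); c=-R.T@t
    return c+d*(z-c[2])/d[2]
def px(n,X):
    m=env.camera_model(n); p=m['camera_matrix']@(m['R']@np.array(X)+m['t']); return p[:2]/p[2]
E
python3 - <<'E'
from h import *
im=cv2.imread('pics/top0.png')
c=cv2.resize(im[140:280,195:455],None,fx=3,fy=3,interpolation=cv2.INTER_CUBIC); cv2.imwrite('pics/c1.png',c)
im=cv2.imread('pics/scene0.png')
c=cv2.resize(im[100:350,230:480],None,fx=2.4,fy=2.4,interpolation=cv2.INTER_CUBIC); cv2.imwrite('pics/c2.png',c)
for k,uv,z in [('seat',(224,237),.034),('66',(291,252),.046),('55',(288,179),.046),('44',(434,172),.046),('plug',(360,248),.046),('b50',(421,249),.046),('b38',(348,162),.046)]:
    p=ray('top',uv,z); print(k,p.round(3),'scene px',px('scene',p).round())
E
```

```text
seat [0.456 0.246 0.034] scene px [274. 298.]
66 [0.416 0.073 0.046] scene px [354. 246.]
55 [0.6   0.078 0.046] scene px [281. 203.]
44 [ 0.61  -0.291  0.046] scene px [380. 123.]
plug [ 0.422 -0.1    0.046] scene px [402. 195.]
b50 [ 0.417 -0.251  0.046] scene px [440. 161.]
b38 [ 0.64  -0.075  0.046] scene px [315. 159.]
```

View pics/c1.png

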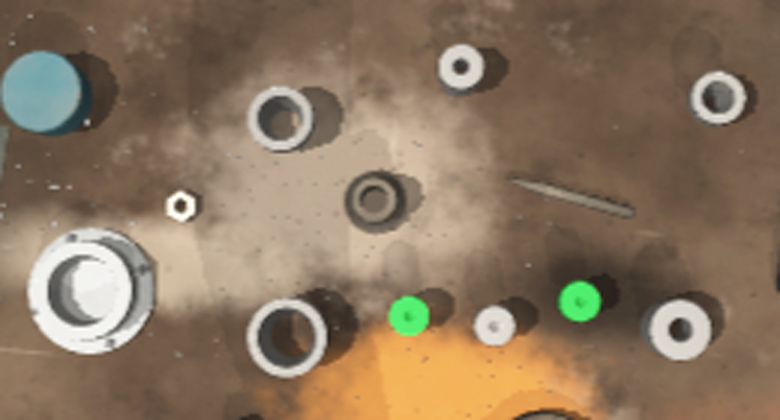

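View pics/c2.png

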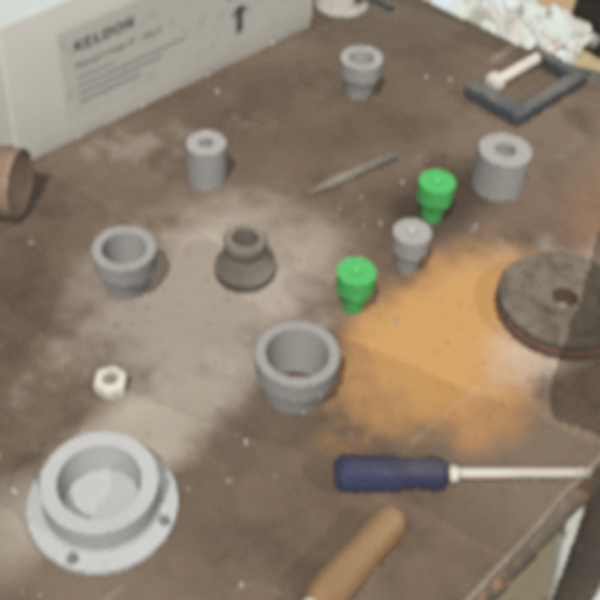

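The crops confirm it: the seat, three hollow collared sleeves, the grey dimpled plug between two green ones, and two plain bushes. Next I'll fit the top rims.

```bash
cat > fit.py <<'E'
from h import *
def fits(im,name,c,z,D,show=True):
    # candidate ellipses from several grey thresholds; keep those with the expected diameter
    r=26; S=6; x0,y0=int(c[0])-r,int(c[1])-r
    g=cv2.cvtColor(im[y0:y0+2*r,x0:x0+2*r],cv2.COLOR_BGR2GRAY)
    hsv=cv2.cvtColor(im[y0:y0+2*r,x0:x0+2*r],cv2.COLOR_BGR2HSV); g=np.where(hsv[...,1]<60,g,0).astype(np.uint8)
    g=cv2.resize(g,None,fx=S,fy=S,interpolation=cv2.INTER_CUBIC)
    out=[]
    for th in range(90,240,10):
        cs,_=cv2.findContours((g>th).astype(np.uint8),cv2.RETR_CCOMP,cv2.CHAIN_APPROX_NONE)
        for k in cs:
            if len(k)<60: continue
            (u,v),(a,b),_=cv2.fitEllipse(cv2.convexHull(k)) if len(cv2.convexHull(k))>5 else ((0,0),(1,9),0)
            if b<1 or a/b<.9: continue
            uv=((u+.5)/S-.5+x0,(v+.5)/S-.5+y0)
            P=ray(name,uv,z); Q=ray(name,(uv[0]+(a+b)/4/S,uv[1]),z)
            d=2*np.linalg.norm(Q-P)
            if abs(d-D)<.006 and abs(uv[0]-c[0])<12 and abs(uv[1]-c[1])<12: out.append((th,round(d*1e3,1),round(a/b,2),*(P[:2]*1e3).round(1)))
    return out
E
python3 - <<'E'
from fit import *
im=cv2.imread('pics/top0.png')
for k,c,z,D in [('seat mouth',(224,237),.034,.061),('boss',(224,237),.034,.084),('foot',(224,237),.006,.110),('66',(291,252),.046,.066),('66bore',(291,252),.046,.05),('55',(288,179),.046,.055),('55b',(288,179),.046,.039),('44',(434,172),.046,.044),('44b',(434,172),.046,.028),('plug',(360,248),.046,.033)]:
    print(k); [print('  ',*o) for o in fits(im,'top',c,z,D)[::2]]
E
```

```text
seat mouth
   110 55.9 0.94 456.8 253.1
   130 58.9 0.96 457.7 251.8
   150 59.7 0.96 457.8 251.9
   170 60.8 0.96 457.8 251.7
   190 61.8 0.96 457.8 251.7
   210 62.9 0.96 457.8 251.7
   230 64.9 0.97 457.9 251.6
boss
foot
   160 113.0 0.96 459.2 253.3
   180 111.9 0.96 458.9 253.2
66
   90 68.5 0.98 416.2 75.2
   110 67.9 0.98 416.2 75.2
   130 67.3 0.98 416.1 75.4
   150 66.6 0.98 416.0 75.4
   170 65.6 0.98 415.6 75.4
   190 64.7 0.98 415.5 75.4
   210 63.1 0.98 415.1 75.3
66bore
   90 47.8 0.97 415.6 75.6
   110 48.8 0.97 415.4 75.6
   130 49.7 0.97 415.4 75.6
   150 50.8 0.98 415.4 75.5
   170 51.9 0.99 415.4 75.4
   190 53.2 0.99 415.4 75.3
   210 56.0 0.99 415.5 75.2
55
   140 57.3 0.94 600.3 79.7
   160 56.4 0.94 600.3 79.7
   180 55.2 0.94 600.6 79.9
   200 52.6 0.96 600.4 80.0
55b
   90 35.8 0.9 600.4 79.6
   110 37.2 0.97 600.6 79.1
   130 38.4 0.98 600.7 79.0
   150 39.6 0.98 600.7 78.8
   170 40.9 0.98 600.7 78.7
   190 42.8 0.97 600.7 78.6
44
   90 47.3 0.92 608.8 -290.1
   110 46.5 0.93 608.7 -290.4
   130 44.8 0.97 609.3 -291.1
   150 43.8 0.97 609.4 -291.3
   170 42.9 0.98 609.6 -291.4
   190 41.7 0.98 609.5 -291.5
44b
   110 25.8 0.97 609.3 -290.6
   130 27.0 0.95 609.3 -290.8
   150 28.2 0.96 609.5 -290.9
   170 29.5 0.96 609.5 -291.0
   190 30.9 0.96 609.6 -291.1
plug
   90 34.6 0.96 422.1 -98.5
   110 33.9 0.96 422.1 -98.5
   130 33.4 0.97 422.1 -98.4
   150 32.9 0.97 422.0 -98.4
   170 32.2 0.97 421.8 -98.4
   190 31.4 0.97 421.8 -98.4
   210 30.3 0.98 421.5 -98.4
```

```bash
cat > go.py <<'E'
import sys; from h import *
from scipy.spatial.transform import Rotation as Ro
# go.py x y z [yaw_deg]: shift along tool axes (mm) and turn (rad) to get there
a=list(map(float,sys.argv[1:])); s=env.read_state(); R=Ro.from_quat(s['tool_rot']).as_matrix()
yaw=np.arctan2(R[1,0],R[0,0]); d=R.T@(np.array(a[:3])-s['tcp_pos'])
print('t',round(s['clock'],2),'tcp',(s['tcp_pos']*1e3).round(1),'yaw',round(np.degrees(yaw),1),'tilt',round(np.degrees(np.arccos(-R[2,2])),2),'j6',round(s['joint_pos'][5],2))
print('shift mm',(d*1e3).round(1),'turn',round(yaw-np.radians(a[3]),3) if len(a)>3 else '')
E
python3 go.py .4155 .0754 .15 0
```

```text
t 0.1 tcp [ 225.1 -582.3  249.1] yaw 21.1 tilt 0.13 j6 -0.11
shift mm [ 414.6 -544.6  100.4] turn 0.369
```

```bash
python3 -m pendant '[[0.085,0.415,-0.545,0,0.369],[0.085,0.415,-0.545,0,0.369],[0.085,0.415,-0.545,0,0.369],[0.085,0.415,-0.545,0,0.369],[0.085,0.415,-0.545,0,0.369],[0.085,0.415,-0.545,0,0.369],[0.085,0.415,-0.545,0,0.369],[0.085,0.415,-0.545,0,0.369],[0.085,0.415,-0.545,0.1,0.369],[0.085,0.415,-0.545,0.1,0.369],[0.085,0.415,-0.545,0.1,0.369],[0.085,0.415,-0.545,0.1,0.369]]' 60; python3 go.py .4155 .0754 .042 0
```

```text
clock: 1.6
tcp_pos: [0.4143, 0.0776, 0.1479]
tool_rot: [1.0, 0.002, -0.002, -0.0]
ft_force: [0.6, 0.4, -0.4]
opening: 0.993
gripper_force: 0.0
t 1.6 tcp [414.3  77.6 147.9] yaw 0.2 tilt 0.24 j6 1.59
shift mm [  1.7   2.3 105.9] turn 0.004
```

```bash
python3 -m pendant '[[0.085,0,0,0.06,0],[0.085,0,0,0.105,0],[0.085,0,0,0.105,0],[0.085,0,0,0.105,0]]' 60; python3 go.py .4155 .0754 .042 0; python3 - <<'E'
from h import *
im=env.camera('scene')[:,:,::-1]; u,v=px('scene',(.4155,.0754,.046)).astype(int)
cv2.imwrite('pics/s1.png',cv2.resize(im[v-70:v+60,u-80:u+80],None,fx=4,fy=4))
E
```

```text
clock: 2.1
tcp_pos: [0.417, 0.0749, 0.0465]
tool_rot: [1.0, -0.0, 0.001, -0.0]
ft_force: [1.0, 0.6, 0.6]
opening: 0.996
gripper_force: 0.0
t 2.1 tcp [417.   74.9  46.5] yaw -0.0 tilt 0.1 j6 1.58
shift mm [-1.5 -0.5  4.5] turn -0.0
```

View pics/s1.png

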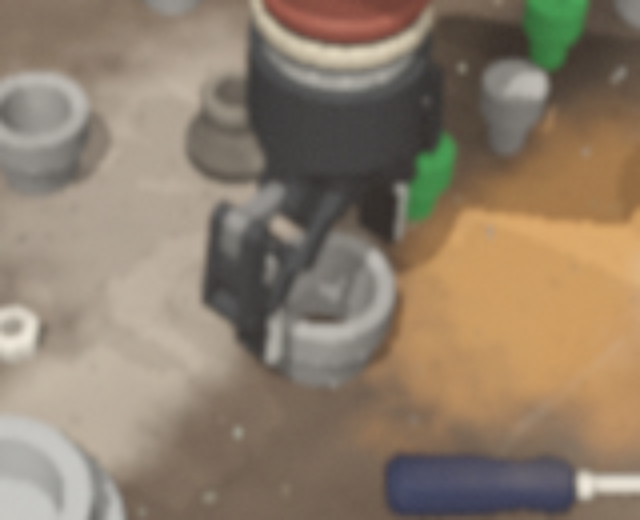

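The open fingers straddle the sleeve. The near fingertip's lower edge is at about crop (268,362). I'll check how high that is.

```bash
python3 - <<'E'
from h import *
u,v=px('scene',(.4155,.0754,.046)).astype(int)
for y in (.118,.125):
  for z in (.02,.03,.04): print(y,z,((px('scene',(.417,y,z))-[u-80,v-70])*4).round())
E
```

```text
0.118 0.02 [261. 371.]
0.118 0.03 [262. 357.]
0.118 0.04 [262. 344.]
0.125 0.02 [252. 380.]
0.125 0.03 [252. 367.]
0.125 0.04 [253. 353.]
```

```bash
python3 -m pendant '[[0.085,-0.001,0,-0.003,0],[0.085,-0.001,0,-0.003,0],[0.05,-0.001,0,-0.003,0],[0.05,-0.001,0,-0.003,0],[0.05,-0.001,0,-0.003,0],[0.05,-0.001,0,-0.003,0],[0.05,-0.001,0,-0.003,0],[0.05,-0.001,0,-0.003,0]]' 60; python3 go.py .458 .252 .10 0
```

```text
clock: 3.15
tcp_pos: [0.4155, 0.0751, 0.0499]
tool_rot: [1.0, -0.0, -0.0, -0.0]
ft_force: [-4.8, -0.2, 12.4]
opening: 0.736
gripper_force: 62.5
t 3.15 tcp [415.5  75.1  49.9] yaw -0.0 tilt 0.01 j6 1.58
shift mm [  42.4 -176.9  -50.1] turn -0.0
```

```bash
python3 -m pendant '[[0.05,0,0,-0.05,0],[0.05,0,0,-0.05,0],[0.05,0.0425,-0.177,-0.05,0],[0.05,0.0425,-0.177,-0.05,0],[0.05,0.0425,-0.177,-0.05,0],[0.05,0.0425,-0.177,-0.05,0],[0.05,0.0425,-0.177,-0.05,0],[0.05,0.0425,-0.177,-0.05,0],[0.05,0.0425,-0.177,-0.05,0]]' 60; python3 go.py .458 .252 .058 0; python3 - <<'E'
from h import *
cc=[]
for n,r in(('scene',80),('top',50)):
    im=env.camera(n)[:,:,::-1]; u,v=px(n,(.458,.252,.06)).astype(int)
    cc.append(cv2.resize(im[v-r:v+r,u-r:u+r],(400,400),interpolation=cv2.INTER_CUBIC))
cv2.imwrite('pics/s2.png',np.hstack(cc))
E
```

```text
clock: 4.28
tcp_pos: [0.457, 0.2507, 0.0978]
tool_rot: [1.0, -0.001, -0.0, 0.0]
ft_force: [1.1, -0.5, -4.7]
opening: 0.732
gripper_force: 69.9
t 4.28 tcp [457.  250.7  97.8] yaw -0.1 tilt 0.06 j6 1.94
shift mm [ 1.  -1.3 39.8] turn -0.002
```

View pics/s2.png

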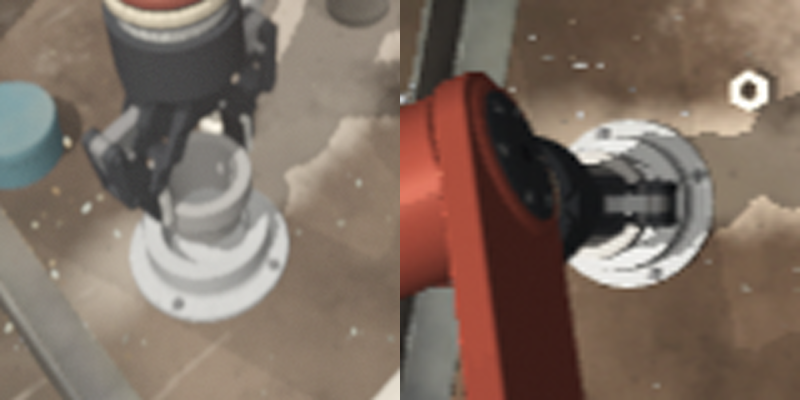

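The sleeve hangs upright over the seat at crop (205,190), with the tips at the collar. I'll lower it in steps.

```bash
python3 -m pendant '[[0.05,0,0,0,0],[0.05,0,0,0.015,0],[0.05,0,0,0.025,0],[0.05,0,0,0.032,0],[0.05,0,0,0.036,0],[0.05,0,0,0.036,0],[0.05,0,0,0.036,0]]' 60; python3 go.py .458 .252 .058 0
```

```text
clock: 5.25
tcp_pos: [0.4579, 0.2521, 0.0627]
tool_rot: [1.0, -0.0, 0.0, -0.0]
ft_force: [0.9, -0.3, -3.6]
opening: 0.734
gripper_force: 69.9
t 5.25 tcp [457.9 252.1  62.7] yaw -0.0 tilt 0.05 j6 1.94
shift mm [0.1 0.1 4.7] turn -0.0
```

```bash
python3 -m pendant '[[0.05,0,0,0.002,0],[0.05,0,0,0.0035,0],[0.05,0,0,0.0045,0],[0.05,0,0,0.0045,0]]' 60; python3 go.py .458 .252 .058 0
```

```text
clock: 5.75
tcp_pos: [0.4575, 0.252, 0.0582]
tool_rot: [1.0, -0.0, -0.0, 0.0]
ft_force: [-1.5, -0.2, -0.6]
opening: 0.731
gripper_force: 70.3
t 5.75 tcp [457.5 252.   58.2] yaw -0.0 tilt 0.01 j6 1.94
shift mm [ 0.5 -0.   0.2] turn -0.0
```

```bash
python3 -m pendant '[[0.085,0,0,0,0],[0.085,0,0,0,0],[0.085,0,0,0,0],[0.085,0,0,-0.06,0],[0.085,0,0,-0.06,0],[0.085,0.143,0.1725,-0.06,0],[0.085,0.143,0.1725,-0.06,0],[0.085,0.143,0.1725,-0.06,0],[0.085,0.143,0.1725,-0.06,0],[0.085,0.143,0.1725,-0.06,0],[0.085,0.143,0.1725,-0.06,0],[0.085,0.143,0.1725,-0.06,0]]' 60; python3 go.py .6005 .0795 .053 0; python3 - <<'E'
from fit import *
im=env.camera('top')[:,:,::-1].copy(); cv2.imwrite('pics/t3.png',im)
P=(.458,.252,.054); c=px('top',P)
for D in(.066,.05): [print(D,*o) for o in fits(im,'top',c,.054,D)[::2]]
c=px('scene',P).astype(int); s=env.camera('scene')[:,:,::-1]
cc=[cv2.resize(s[c[1]-50:c[1]+50,c[0]-50:c[0]+50],(400,400)),cv2.resize(im[185:285,170:270],(400,400))]
cv2.imwrite('pics/s3.png',np.hstack(cc))
E
```

```text
clock: 7.25
tcp_pos: [0.5993, 0.0806, 0.1172]
tool_rot: [1.0, 0.001, -0.001, -0.0]
ft_force: [-0.6, 0.7, -1.1]
opening: 0.997
gripper_force: 0.0
t 7.25 tcp [599.3  80.6 117.2] yaw 0.1 tilt 0.08 j6 1.59
shift mm [ 1.3  1.1 64.2] turn 0.001
```

View pics/s3.png

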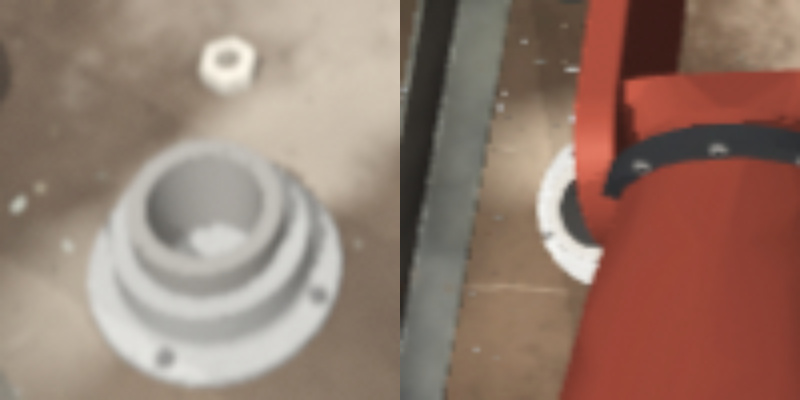

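The 66 mm sleeve is seated flush, at crop (208,205). On to the 55.

```bash
python3 -m pendant '[[0.085,0,0,0.05,0],[0.085,0,0,0.064,0],[0.085,0,0,0.064,0],[0.04,0,0,0.064,0],[0.04,0,0,0.064,0],[0.04,0,0,0.064,0],[0.04,0,0,0.064,0],[0.04,0,0,0.064,0],[0.04,0,0,0.064,0]]' 50; python3 go.py .4578 .252 .12 0
```

```text
clock: 8.48
tcp_pos: [0.6025, 0.0794, 0.0564]
tool_rot: [1.0, -0.0, 0.002, -0.0]
ft_force: [-0.2, 0.0, 6.9]
opening: 0.6
gripper_force: 52.9
t 8.47 tcp [602.5  79.4  56.4] yaw -0.0 tilt 0.25 j6 1.59
shift mm [-144.5 -172.6  -64.2] turn -0.0
```

```bash
python3 -m pendant '[[0.04,0,0,0,0],[0.04,0,0,0,0]]' 50; python3 go.py .4578 .252 .12 0
```

```text
clock: 8.72
tcp_pos: [0.6025, 0.0794, 0.0564]
tool_rot: [1.0, -0.0, 0.002, -0.0]
ft_force: [-0.8, 0.4, 7.0]
opening: 0.607
gripper_force: 52.9
t 8.72 tcp [602.5  79.4  56.4] yaw -0.0 tilt 0.25 j6 1.59
shift mm [-144.5 -172.6  -64.2] turn -0.0
```

```bash
python3 -m pendant '[[0.04,0,0,-0.06,0],[0.04,0,0,-0.072,0],[0.04,-0.1435,-0.1725,-0.072,0],[0.04,-0.1435,-0.1725,-0.072,0],[0.04,-0.1435,-0.1725,-0.072,0],[0.04,-0.1435,-0.1725,-0.072,0],[0.04,-0.1435,-0.1725,-0.072,0],[0.04,-0.1435,-0.1725,-0.072,0],[0.04,-0.1435,-0.1725,-0.072,0]]' 50; python3 go.py .4578 .252 .12 0;  python3 - <<'E'
from h import *
cc=[]
for n,r in(('scene',80),('top',50)):
    im=env.camera(n)[:,:,::-1]; u,v=px(n,(.458,.252,.07)).astype(int)
    cc.append(cv2.resize(im[v-r:v+r,u-r:u+r],(400,400),interpolation=cv2.INTER_CUBIC))
cv2.imwrite('pics/s4.png',np.hstack(cc))
E
```

```text
clock: 9.85
tcp_pos: [0.4576, 0.2511, 0.1255]
tool_rot: [1.0, -0.001, -0.0, 0.0]
ft_force: [-0.5, -0.7, -4.0]
opening: 0.601
gripper_force: 54.7
t 9.85 tcp [457.6 251.1 125.5] yaw -0.1 tilt 0.02 j6 1.94
shift mm [ 0.2 -0.9  5.5] turn -0.002
```

View pics/s4.png

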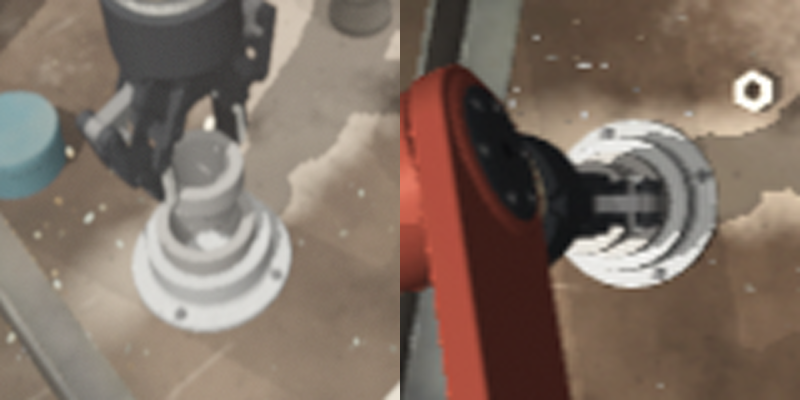

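The 55 is held upright above the open 66 bore, at crop (205,190). Lowering it.

```bash
python3 -m pendant '[[0.04,0,0,0,0],[0.04,0,0,0.018,0],[0.04,0,0,0.028,0],[0.04,0,0,0.034,0],[0.04,0,0,0.036,0],[0.04,0,0,0.036,0]]' 50; python3 go.py .4578 .252 .0844 0
```

```text
clock: 10.7
tcp_pos: [0.4569, 0.252, 0.0897]
tool_rot: [1.0, -0.0, -0.0, 0.0]
ft_force: [0.5, -0.1, -2.3]
opening: 0.601
gripper_force: 54.7
t 10.7 tcp [456.9 252.   89.7] yaw -0.0 tilt 0.03 j6 1.94
shift mm [ 0.9 -0.   5.3] turn -0.0
```

```bash
python3 -m pendant '[[0.04,0,0,0.002,0],[0.04,0,0,0.0035,0],[0.04,0,0,0.005,0],[0.04,0,0,0.005,0]]' 50; python3 go.py .4578 .252 .0844 0
```

```text
clock: 11.2
tcp_pos: [0.4574, 0.2521, 0.085]
tool_rot: [1.0, -0.0, 0.0, -0.0]
ft_force: [0.3, 0.4, -3.0]
opening: 0.604
gripper_force: 54.8
t 11.2 tcp [457.4 252.1  85. ] yaw -0.0 tilt 0.05 j6 1.94
shift mm [0.4 0.1 0.6] turn -0.0
```

```bash
python3 -m pendant '[[0.085,0,0,0,0],[0.085,0,0,0,0],[0.085,0,0,0,0],[0.085,0,0,-0.06,0],[0.085,0,0,-0.06,0],[0.085,0.152,0.543,-0.06,0],[0.085,0.152,0.543,-0.06,0],[0.085,0.152,0.543,-0.06,0],[0.085,0.152,0.543,-0.06,0],[0.085,0.152,0.543,-0.06,0],[0.085,0.152,0.543,-0.06,0],[0.085,0.152,0.543,-0.06,0]]' 50; python3 -m pendant '[[0.085,0,0.106,0,0],[0.085,0,0.106,0,0],[0.085,0,0.106,0,0],[0.085,0,0.106,0,0]]'; python3 go.py .6095 -.291 .057 0; python3 - <<'E'
from fit import *
im=env.camera('top')[:,:,::-1].copy()
P=(.4578,.252,.074); c=px('top',P)
for D in(.055,.039): [print(D,*o) for o in fits(im,'top',c,.074,D)[::3]]
c=px('scene',P).astype(int); s=env.camera('scene')[:,:,::-1]
cc=[cv2.resize(s[c[1]-50:c[1]+50,c[0]-50:c[0]+50],(400,400)),cv2.resize(im[185:285,170:270],(400,400))]
cv2.imwrite('pics/s5.png',np.hstack(cc))
E
```

```text
clock: 12.7
tcp_pos: [0.5747, -0.1712, 0.1441]
tool_rot: [1.0, -0.0, -0.0, -0.0]
ft_force: [1.5, 0.6, -0.4]
opening: 0.995
gripper_force: 0.0
clock: 13.2
tcp_pos: [0.5742, -0.2747, 0.1438]
tool_rot: [1.0, -0.0, -0.001, -0.001]
ft_force: [-0.7, 0.2, 0.5]
opening: 0.995
gripper_force: 0.0
t 13.2 tcp [ 574.2 -274.7  143.8] yaw -0.0 tilt 0.13 j6 1.01
shift mm [35.4 16.4 86.7] turn -0.001
0.039 90 36.2 0.96 456.0 252.2
0.039 120 37.7 0.95 455.9 252.2
0.039 150 38.9 0.95 455.9 252.2
0.039 180 40.3 0.97 455.8 252.0
0.039 210 42.3 0.99 455.7 251.8
```

View pics/s5.png

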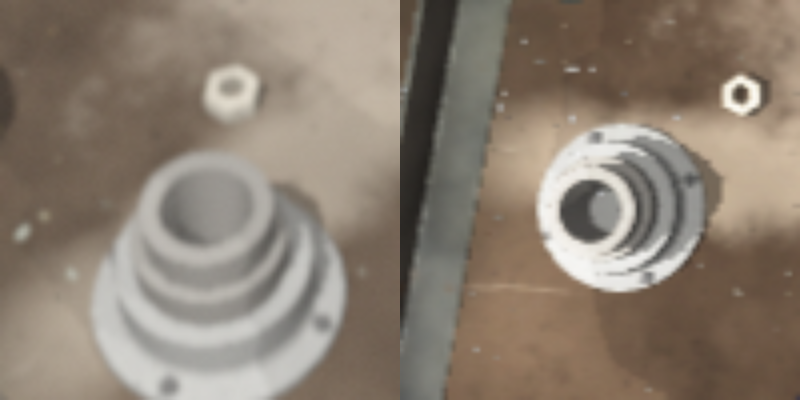

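The 55 sits level on the 66, with its bore at (456,252). Now the 44.

```bash
python3 -m pendant '[[0.07,0.035,0.0155,0,0],[0.07,0.035,0.0155,0.05,0],[0.07,0.035,0.0155,0.05,0],[0.07,0.035,0.0155,0.05,0]]' 45; python3 go.py .6095 -.291 .057 0
```

```text
clock: 13.8
tcp_pos: [0.6099, -0.2897, 0.0952]
tool_rot: [1.0, 0.001, -0.0, -0.0]
ft_force: [0.1, -0.3, 0.2]
opening: 0.821
gripper_force: 0.0
t 13.8 tcp [ 609.9 -289.7   95.2] yaw 0.1 tilt 0.03 j6 1.02
shift mm [-0.3  1.3 38.1] turn 0.001
```

```bash
python3 -m pendant '[[0.07,0,0.001,0.037,0],[0.07,0,0.001,0.037,0],[0.07,0,0.001,0.037,0],[0.03,0,0.001,0.037,0],[0.03,0,0.001,0.037,0],[0.03,0,0.001,0.037,0],[0.03,0,0.001,0.037,0],[0.03,0,0.001,0.037,0],[0.03,0,0.001,0.037,0],[0.03,0,0.001,0.037,0]]' 45; python3 go.py .4565 .252 .15 0
```

```text
clock: 15.05
tcp_pos: [0.6112, -0.2925, 0.0603]
tool_rot: [1.0, -0.0, 0.001, 0.001]
ft_force: [-0.8, 2.0, 6.6]
opening: 0.472
gripper_force: 44.6
t 15.05 tcp [ 611.2 -292.5   60.3] yaw -0.0 tilt 0.18 j6 1.02
shift mm [-154.5 -544.3  -90.9] turn -0.0
```

```bash
python3 -m pendant '[[0.03,0,0,-0.06,0],[0.03,0,0,-0.092,0],[0.03,-0.153,-0.544,-0.092,0],[0.03,-0.153,-0.544,-0.092,0],[0.03,-0.153,-0.544,-0.092,0],[0.03,-0.153,-0.544,-0.092,0],[0.03,-0.153,-0.544,-0.092,0],[0.03,-0.153,-0.544,-0.092,0],[0.03,-0.153,-0.544,-0.092,0],[0.03,-0.153,-0.544,-0.092,0],[0.03,-0.153,-0.544,-0.092,0],[0.03,-0.153,-0.544,-0.092,0]]' 45; python3 go.py .4575 .252 .15 0
```

```text
clock: 16.55
tcp_pos: [0.455, 0.2557, 0.1498]
tool_rot: [1.0, 0.003, -0.0, -0.0]
ft_force: [0.0, -0.3, -1.3]
opening: 0.469
gripper_force: 46.0
t 16.55 tcp [455.  255.7 149.8] yaw 0.3 tilt 0.06 j6 1.94
shift mm [ 2.5  3.7 -0.2] turn 0.006
```

```bash
python3 -m pendant '[[0.03,0,0,0,0],[0.03,0,0,0,0],[0.03,0,0,0,0]]' 45; python3 go.py .4575 .252 .15 0;  python3 - <<'E'
from h import *
cc=[]
for n,r in(('scene',80),('top',50)):
    im=env.camera(n)[:,:,::-1]; u,v=px(n,(.458,.252,.09)).astype(int)
    cc.append(cv2.resize(im[v-r:v+r,u-r:u+r],(400,400),interpolation=cv2.INTER_CUBIC))
cv2.imwrite('pics/s6.png',np.hstack(cc))
E
```

```text
clock: 16.92
tcp_pos: [0.4575, 0.2508, 0.1497]
tool_rot: [1.0, -0.001, -0.0, 0.0]
ft_force: [-0.1, 0.6, -2.2]
opening: 0.469
gripper_force: 46.0
t 16.93 tcp [457.5 250.8 149.7] yaw -0.1 tilt 0.01 j6 1.94
shift mm [ 0.  -1.2 -0.3] turn -0.003
```

View pics/s6.png

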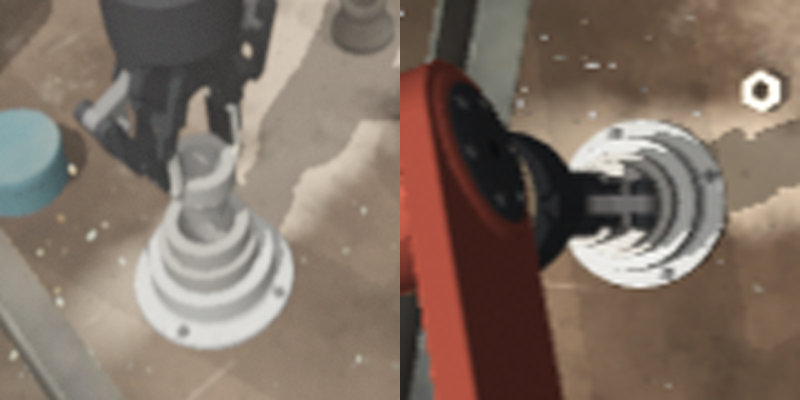

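The 44 is held upright above the stack at crop (203,185). Lowering it toward z = 108.3 mm.

```bash
python3 -m pendant '[[0.03,0,-0.001,0.018,0],[0.03,0,-0.001,0.028,0],[0.03,0,-0.001,0.034,0],[0.03,0,-0.001,0.037,0],[0.03,0,-0.001,0.037,0],[0.03,0,-0.001,0.037,0]]' 45; python3 go.py .4575 .252 .1083 0
```

```text
clock: 17.77
tcp_pos: [0.4573, 0.2534, 0.1133]
tool_rot: [1.0, -0.0, 0.0, -0.0]
ft_force: [-0.0, -0.9, -1.6]
opening: 0.473
gripper_force: 46.0
t 17.77 tcp [457.3 253.4 113.3] yaw -0.0 tilt 0.05 j6 1.94
shift mm [0.2 1.4 5. ] turn -0.0
```

```bash
python3 -m pendant '[[0.03,0,0.001,0.0015,0],[0.03,0,0.001,0.003,0],[0.03,0,0.001,0.0045,0],[0.03,0,0.001,0.0045,0]]' 45; python3 go.py .4575 .252 .1083 0
```

```text
clock: 18.27
tcp_pos: [0.457, 0.2522, 0.1085]
tool_rot: [1.0, -0.0, 0.0, 0.0]
ft_force: [0.2, -0.5, 0.2]
opening: 0.469
gripper_force: 46.2
t 18.27 tcp [457.  252.2 108.5] yaw -0.0 tilt 0.01 j6 1.94
shift mm [0.5 0.2 0.2] turn -0.0
```

```bash
python3 -m pendant '[[0.07,0,0,0,0],[0.07,0,0,0,0],[0.07,0,0,0,0],[0.07,0,0,-0.06,0],[0.07,0,0,-0.06,0],[0.07,-0.035,0.3505,-0.06,-1.571],[0.07,-0.035,0.3505,-0.06,-1.571],[0.07,-0.035,0.3505,-0.06,-1.571],[0.07,-0.035,0.3505,-0.06,-1.571],[0.07,-0.035,0.3505,-0.06,-1.571],[0.07,-0.035,0.3505,-0.06,-1.571],[0.07,-0.035,0.3505,-0.06,-1.571]]' 45; python3 go.py .422 -.0984 .1 90
```

```text
clock: 19.77
tcp_pos: [0.4214, -0.1004, 0.1681]
tool_rot: [0.839, 0.544, -0.0, 0.0]
ft_force: [0.0, 0.2, -0.0]
opening: 0.815
gripper_force: 0.0
t 19.77 tcp [ 421.4 -100.4  168.1] yaw 66.0 tilt 0.03 j6 0.02
shift mm [ 2.1 -0.2 68.1] turn -0.419
```

```bash
python3 -m pendant '[[0.06,0,0,0,-0.41],[0.06,0,0,0,-0.41],[0.06,0,0,0.05,-0.41],[0.06,0,0,0.07,-0.41],[0.06,0,0,0.07,-0.41],[0.06,0,0,0.07,-0.41]]' 40; python3 go.py .422 -.0984 .062 90; python3 - <<'E'
from fit import *
im=env.camera('top')[:,:,::-1].copy()
P=(.4565,.252,.094); c=px('top',P)
for D in(.044,.028): [print(D,*o) for o in fits(im,'top',c,.094,D)[::3]]
s=env.camera('scene')[:,:,::-1]; c=px('scene',P).astype(int); d=px('scene',(.422,-.098,.06)).astype(int)
cc=[cv2.resize(s[e[1]-r:e[1]+r,e[0]-r:e[0]+r],(400,400)) for e,r in((c,50),(d,60))]
cv2.imwrite('pics/s7.png',np.hstack(cc))
E
```

```text
clock: 20.52
tcp_pos: [0.4225, -0.0986, 0.099]
tool_rot: [0.712, 0.702, 0.0, 0.001]
ft_force: [0.1, -0.2, -0.3]
opening: 0.699
gripper_force: 0.0
t 20.52 tcp [422.5 -98.6  99. ] yaw 89.2 tilt 0.08 j6 -0.38
shift mm [ 0.2 -0.6 37. ] turn -0.013
0.028 90 25.8 0.93 455.7 252.6
0.028 120 27.1 0.93 455.5 252.6
0.028 150 28.3 0.92 455.5 252.7
0.028 180 29.6 0.94 455.4 252.6
0.028 210 31.8 0.98 455.4 252.5
```

View pics/s7.png

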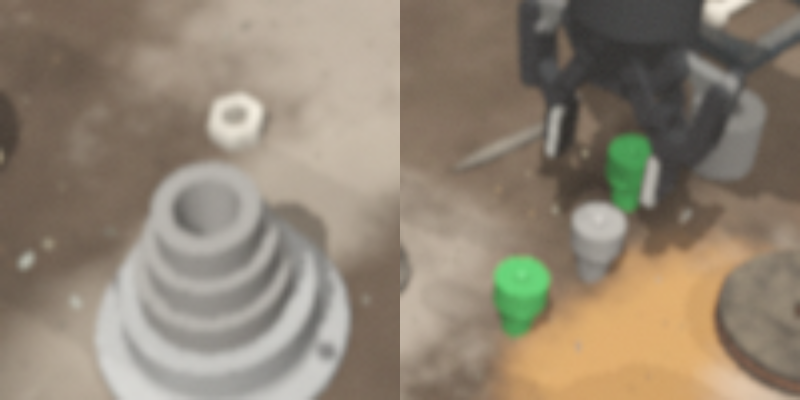

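The three sleeves are nested level, and the fingers hang over the grey plug, clear of the green ones. Grasping the plug.

```bash
python3 -m pendant '[[0.06,0,0,0.037,0],[0.06,0,0,0.037,0],[0.06,0,0,0.037,0],[0.02,0,0,0.037,0],[0.02,0,0,0.037,0],[0.02,0,0,0.037,0],[0.02,0,0,0.037,0],[0.02,0,0,0.037,0],[0.02,0,0,0.037,0],[0.02,0,0,0.037,0]]' 40; python3 go.py .456 .2522 .175 90
```

```text
clock: 21.88
tcp_pos: [0.426, -0.0998, 0.0646]
tool_rot: [0.712, 0.702, 0.002, 0.004]
ft_force: [2.3, 1.2, 8.8]
opening: 0.234
gripper_force: 4.3
t 21.88 tcp [426.  -99.8  64.6] yaw 89.2 tilt 0.53 j6 -0.38
shift mm [ 352.    26.1 -111.2] turn -0.014
```

The fingers closed to 20 mm, so the plug was missed or slipped out. I'll open, rise and look.

```bash
python3 -m pendant '[[0.06,0,0,-0.003,0],[0.06,0,0,-0.003,0],[0.06,0,0,-0.003,0],[0.06,0,0,-0.06,0],[0.06,0,0,-0.09,0],[0.06,0,0,-0.09,0]]' 40; python3 go.py .422 -.0984 .05 90; python3 - <<'E'
from fit import *
s=env.camera('scene')[:,:,::-1]; d=px('scene',(.422,-.098,.04)).astype(int); t=env.camera('top')[:,:,::-1].copy()
e=px('top',(.422,-.098,.046)).astype(int)
cv2.imwrite('pics/s8.png',np.hstack([cv2.resize(s[d[1]-50:d[1]+50,d[0]-50:d[0]+50],(400,400)),cv2.resize(t[e[1]-40:e[1]+40,e[0]-40:e[0]+40],(400,400))]))
[print(*o) for o in fits(t,'top',e,.046,.033)]
E
```

```text
clock: 22.62
tcp_pos: [0.4238, -0.0991, 0.1538]
tool_rot: [0.712, 0.702, 0.001, 0.003]
ft_force: [0.4, -0.4, -0.8]
opening: 0.696
gripper_force: 0.0
t 22.62 tcp [423.8 -99.1 153.8] yaw 89.2 tilt 0.33 j6 -0.38
shift mm [  0.9  -2.3 103.8] turn -0.013
```

View pics/s8.png

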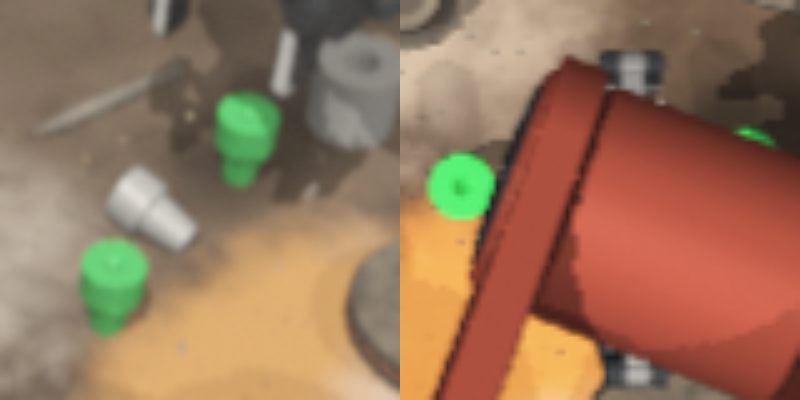

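The picture shows the plug tipped onto its side between the green ones: collar at crop (140,200), foot toward (190,235). I gripped too near its top. I'll move the arm aside and measure how it lies.

```bash
python3 -m pendant '[[0.06,0.2,0,0,0],[0.06,0.2,0,0,0],[0.06,0.2,0,0,0],[0.06,0.2,0,0,0],[0.06,0.2,0,0,0],[0.06,0.2,0,0,0]]' 20; python3 go.py .422 -.0984 .05 90; python3 - <<'E'
from fit import *
t=env.camera('top')[:,:,::-1].copy(); e=px('top',(.422,-.098,.02)).astype(int)
x0,y0=e-27; S=8
c=cv2.resize(t[y0:y0+54,x0:x0+54],None,fx=S,fy=S,interpolation=cv2.INTER_CUBIC)
h=cv2.cvtColor(c,cv2.COLOR_BGR2HSV); m=((h[...,1]<75)&(h[...,2]>115)).astype(np.uint8)
cs,_=cv2.findContours(m,cv2.RETR_EXTERNAL,cv2.CHAIN_APPROX_NONE); k=max(cs,key=cv2.contourArea)
r=cv2.minAreaRect(k); M=cv2.moments(k); b=cv2.boxPoints(r)
w=lambda p,z:ray('top',((p[0]+.5)/S-.5+x0,(p[1]+.5)/S-.5+y0),z)[:2]
print('box mm',[ (w(p,.0165)*1e3).round(1) for p in b],'cen',(w((M['m10']/M['m00'],M['m01']/M['m00']),.0165)*1e3).round(1),'boxc',(w(r[0],.0165)*1e3).round(1))
cv2.drawContours(c,[k],-1,(0,0,255),1); cv2.drawContours(c,[b.astype(int)],-1,(255,0,0),1)
cv2.imwrite('pics/s9.png',c)
E
```

```text
clock: 23.48
tcp_pos: [0.424, 0.1004, 0.1504]
tool_rot: [0.712, 0.702, -0.001, -0.0]
ft_force: [0.7, -0.1, -0.1]
opening: 0.705
gripper_force: 0.0
t 23.48 tcp [424.  100.4 150.4] yaw 89.2 tilt 0.11 j6 0.09
shift mm [-198.7    1.1  100.6] turn -0.015
box mm [array([469.1, -88.5]), array([ 469.2, -111.7]), array([ 427.1, -111.6]), array([426.9, -88.4])] cen [451.  -99.9] boxc [ 448. -100.]
```

View pics/s9.png

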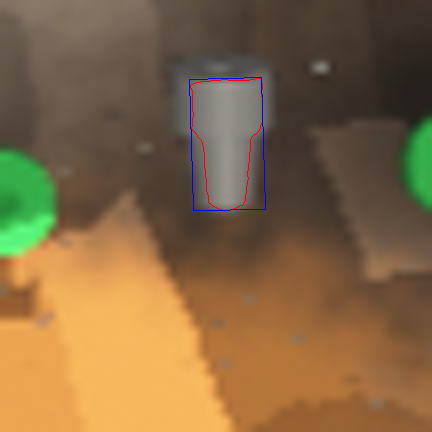

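The plug lies along world x: collar at +x (top face at about x = 0.472), foot at x = 0.427, centreline y = -0.100. I'll grip just the top end of its collar across y at 20 N, so it can swing foot-down when lifted.

```bash
python3 go.py .477 -.100 .10 0
```

```text
t 23.52 tcp [424.3 100.3 150.7] yaw 89.1 tilt 0.08 j6 0.09
shift mm [-199.4   55.8   50.8] turn 1.555
```

```bash
python3 -m pendant '[[0.06,-0.199,0.056,0,1.555],[0.06,-0.199,0.056,0,1.555],[0.06,-0.199,0.056,0,1.555],[0.06,-0.199,0.056,0,1.555],[0.06,-0.199,0.056,0,1.555],[0.06,-0.199,0.056,0,1.555],[0.06,-0.199,0.056,0,1.555],[0.06,-0.199,0.056,0,1.555],[0.055,-0.199,0.056,0.051,1.555],[0.055,-0.199,0.056,0.051,1.555],[0.055,-0.199,0.056,0.051,1.555],[0.055,-0.199,0.056,0.051,1.555]]' 20; python3 go.py .477 -.100 .024 0
```

```text
clock: 25.02
tcp_pos: [0.4793, -0.099, 0.1022]
tool_rot: [1.0, 0.001, 0.002, 0.001]
ft_force: [0.5, 0.1, 0.1]
opening: 0.645
gripper_force: 0.0
t 25.02 tcp [479.3 -99.  102.2] yaw 0.1 tilt 0.21 j6 1.22
shift mm [-2.6  0.9 78.2] turn 0.002
```

```bash
python3 -m pendant '[[0.055,-0.002,0.001,0.05,0],[0.055,-0.002,0.001,0.076,0],[0.055,-0.002,0.001,0.076,0],[0.055,-0.002,0.001,0.076,0]]' 20; python3 go.py .477 -.100 .024 0
```

```text
clock: 25.52
tcp_pos: [0.4776, -0.0997, 0.0261]
tool_rot: [1.0, 0.001, 0.002, 0.001]
ft_force: [0.1, -0.2, 0.1]
opening: 0.643
gripper_force: 0.0
t 25.52 tcp [477.6 -99.7  26.1] yaw 0.2 tilt 0.2 j6 1.22
shift mm [-0.6  0.3  2.1] turn 0.003
```

```bash
python3 -m pendant '[[0.055,0,0,0.002,0],[0.02,0,0,0.002,0],[0.02,0,0,0.002,0],[0.02,0,0,0.002,0],[0.02,0,0,0.002,0],[0.02,0,0,0.002,0],[0.02,0,0,0.002,0],[0.02,0,0,0.002,0]]' 20; python3 -m pendant '[[0.02,0,0,-0.01,0],[0.02,0,0,-0.02,0],[0.02,0,0,-0.03,0],[0.02,0,0,-0.04,0],[0.02,0,0,-0.05,0],[0.02,0,0,-0.05,0],[0.02,0,0,-0.05,0]]' 20; python3 - <<'E'
from h import *
s=env.camera('scene')[:,:,::-1].copy(); cv2.imwrite('pics/sc10.png',s)
d=px('scene',(.468,-.1,.045)).astype(int); print(d)
h=cv2.cvtColor(s,cv2.COLOR_BGR2HSV)[d[1]-24:d[1]+24,d[0]-24:d[0]+24]
m=(h[...,1]<50)&(h[...,2]>100)
for r in m[::1]: print(''.join('#' if x else '.' for x in r))
E
```

```text
clock: 26.52
tcp_pos: [0.4767, -0.0993, 0.0228]
tool_rot: [1.0, 0.001, 0.001, 0.0]
ft_force: [1.6, 0.8, 4.8]
opening: 0.373
gripper_force: 19.9
clock: 27.4
tcp_pos: [0.4757, -0.099, 0.0722]
tool_rot: [1.0, 0.001, -0.0, -0.0]
ft_force: [1.1, -0.6, -1.5]
opening: 0.372
gripper_force: 20.0
[383 186]
.....#####......#...............................
......###.......#...............................
................................................
...............................###..............
...................#...........####.............
...............................####.............
................................###.............
................................###.............
................................###.............
...............................###..............
..........................########..............
.........................#########..............
.......#................###########.............
......####.............#############............
.....######..........################...........
...########.........#################...........
..#######.........
[... 849 characters left out ...]
..............
#######.........................................
##########......................................
##########......................................
#########.#.....................................
##########......................................
###########.....................................
###########..#..................................
##########.#....................................
##########......................................
##########......................................
#########.......................................
#########.......................................
#########.......................................
#########.......................................
```

```bash
python3 - <<'E'
from h import *
P=np.array([.469,-.1,.0655]); d=np.array([383,186])-24
for a in (0,10,20,30,45,60,75,90):
    u=np.array([-np.cos(np.radians(a)),0,-np.sin(np.radians(a))])
    print(a,(px('scene',P)-d).round(1),'foot',(px('scene',P+.043*u)-d).round(1))
E
```

```text
0 [25.1 16.9] foot [42.3 25.7]
10 [25.1 16.9] foot [41.5 28.2]
20 [25.1 16.9] foot [40.3 30.3]
30 [25.1 16.9] foot [38.7 32. ]
45 [25.1 16.9] foot [35.5 33.6]
60 [25.1 16.9] foot [31.7 34.1]
75 [25.1 16.9] foot [27.5 33.4]
90 [25.1 16.9] foot [23.2 31.7]
```

It is gripped and lifted, but the axis is only about 15° foot-down. I'll lower it close to the table and ease the grip in small steps, so gravity swings it upright.

```bash
python3 -m pendant '[[0.02,0,0,0.008,0],[0.02,0,0,0.013,0],[0.02,0,0,0.013,0],[0.0312,0,0,0.013,0],[0.0312,0,0,0.013,0],[0.0312,0,0,0.013,0]]' 20;python3 -m pendant '[[0.0316,0,0,0,0],[0.0316,0,0,0,0]]' 20; python3 -m pendant '[[0.0319,0,0,0,0],[0.0319,0,0,0,0]]' 20; cat > ang.py <<'E'
from h import *
import sys
zp=float(sys.argv[1]); s=env.camera('scene')[:,:,::-1].copy(); t=env.read_state()['tcp_pos']
P=np.array([t[0]-.008,t[1],zp]); d=px('scene',P).astype(int)-24
h=cv2.cvtColor(s,cv2.COLOR_BGR2HSV)[d[1]:d[1]+48,d[0]:d[0]+48]
m=(h[...,1]<50)&(h[...,2]>100)
for r in m[8:44]: print(''.join('#' if x else '.' for x in r[6:]))
for a in (0,30,60,90):
    u=np.array([-np.cos(np.radians(a)),0,-np.sin(np.radians(a))]); print(a,(px('scene',P+.043*u)-d-[6,8]).round(1))
E
python3 ang.py .052
```

```text
clock: 28.2
tcp_pos: [0.4761, -0.0992, 0.0595]
tool_rot: [1.0, 0.001, 0.0, 0.0]
ft_force: [0.2, 0.2, 0.6]
opening: 0.372
gripper_force: 20.0
clock: 28.45
tcp_pos: [0.4759, -0.0991, 0.0594]
tool_rot: [1.0, 0.001, 0.0, 0.0]
ft_force: [-0.9, -0.4, -1.4]
opening: 0.371
gripper_force: 20.0
clock: 28.7
tcp_pos: [0.4759, -0.0991, 0.0593]
tool_rot: [1.0, 0.001, -0.0, 0.0]
ft_force: [0.2, -0.1, -1.1]
opening: 0.376
gripper_force: 16.9
###......#................................
.........................#................
.........................###..............
..........###............###..............
..........###............###..............
...........##............###..............
.........................###..............
.........................###..............
.....................###.###..............
....................#######...............
..................##########..............
.................###########..............
................#############.............
..............################............
.............#################............
.............############
[... 236 characters left out ...]
.........########################......
............#########################.....
...........##########################.....
...........#####..###################.....
#.........#####....#..###############.....
...........####........##############.....
##.......................###########......
##.........................########.......
####........................######........
####..........................###.........
####......................................
##........................................
####......................................
#####.....................................
#####.....................................
0 [35.7 24.9]
30 [32.2 31.1]
60 [25.2 33.1]
90 [16.8 30.6]
```

```bash
for w in 1; do python3 -m pendant '[[0.0321,0,0,0,0],[0.0321,0,0,0,0]]' 20 | tail -2; python3 -m pendant '[[0.0323,0,0,0,0],[0.0323,0,0,0,0]]' 20|tail -2; done; python3 ang.py .052
```

```text
opening: 0.376
gripper_force: 13.0
opening: 0.379
gripper_force: 9.4
###......##...............................
..........................................
.........................###..............
..........###............####.............
..........###............###..............
...........##............###..............
.........................###..............
.........................###..............
.....................#######..............
....................#######...............
..................##########..............
.................###########..............
................#############.............
..............################............
.............#################............
.............#################............
.............#################............
............###################...........
............#####################.........
............######################........
............######################........
............########################......
............########################......
...........##########################.....
...........#####.####################.....
..........#####...##..###############.....
...........###.........##############.....
#........................###########......
###.......................#########.......
####........................######........
##.#.........................####.........
####.#....................................
###.......................................
####......................................
#####.....................................
#####.....................................
0 [35.7 24.9]
30 [32.1 31.1]
60 [25.2 33.1]
90 [16.8 30.6]
```

```bash
python3 -m pendant '[[0.0325,0,0,0,0],[0.0325,0,0,0,0]]' 20 | tail -2; python3 -m pendant '[[0.0326,0,0,0,0],[0.0326,0,0,0,0]]' 20|tail -2; python3 ang.py .052
```

```text
opening: 0.38
gripper_force: 6.1
opening: 0.379
gripper_force: 5.1
###......##...............................
..........................................
..........##.............###..............
..........##.............###..............
..........###............###..............
...........##............###..............
.........................###..............
.........................###..............
.........................###..............
........................###...............
......................#####...............
.....................######...............
................###########...............
..............##############..............
.............###############..............
.............################.............
.............################.............
............##################............
............##################............
............##################............
............#################.............
............##################............
......#.....##################............
......#....###################............
...........####################...........
..........#####..##############...........
...........###....##############..........
.#.................#############..........
###.................############..........
####................############..........
#####................###########..........
####..................##########..........
####...................#########..........
####...................########...........
#####....................###..............
#####.#...................................
0 [35.7 24.9]
30 [32.2 31.1]
60 [25.2 33.1]
90 [16.8 30.6]
```

```bash
python3 -m pendant '[[0.0327,0,0,0,0],[0.0327,0,0,0,0],[0.0327,0,0,0,0]]' 20 | tail -2; python3 ang.py .052
```

```text
opening: 0.387
gripper_force: 3.5
###......##...............................
..........................................
..........##.............###..............
..........###............###..............
..........###............###..............
...........##............###..............
.........................###..............
.........................###..............
.........................###..............
........................####..............
......................#####...............
....................#######...............
................###########...............
..............##############..............
.............###############..............
.............################.............
.............################.............
............##################............
............##################............
............##################............
............##################............
............#################.............
......#.....##################............
...........###################............
..........#####################...........
..........#####..##############...........
...........###....#############...........
##.................#############..........
.#..................############..........
####................############..........
#####................###########..........
###...................##########..........
####...................########...........
#####..................#######............
####.....................###..............
#####.....................................
0 [35.7 24.9]
30 [32.2 31.1]
60 [25.2 33.1]
90 [16.8 30.6]
```

It's now about 55° foot-down. I'll rest the foot on the table and drag the hand along the arc toward -x to bring it upright.

```bash
python3 -m pendant '[[0.0325,0,0,0.006,0],[0.0325,0,0,0.011,0],[0.0325,0,0,0.013,0],[0.0325,-0.004,0,0.012,0],[0.0325,-0.008,0,0.011,0],[0.0325,-0.012,0,0.0105,0],[0.0325,-0.016,0,0.010,0],[0.0325,-0.020,0,0.010,0],[0.0325,-0.023,0,0.010,0],[0.0325,-0.023,0,0.010,0]]' 20; python3 ang.py .043
```

```text
clock: 31.52
tcp_pos: [0.4526, -0.0991, 0.0492]
tool_rot: [1.0, 0.001, -0.0, -0.0]
ft_force: [1.2, 0.2, -1.8]
opening: 0.386
gripper_force: 5.4
######....................................
#####.....#...............................
####......#...............................
.........................###..............
.........................###..............
.........................###..............
.........................###..............
.........................##...............
.........................##...............
........................###...............
........................###...............
......................#####...............
.....................######...............
..................#########...............
...............############...............
.............###############..............
.............###############..............
............#################.............
............#################.............
............##################............
............##################............
............#################.............
............#################.............
...........##################.............
...........###################............
...........###################............
..........#####################...........
..........#####################...........
...........##.....#############...........
...................############...........
....................############..........
.....................###########..........
......................#########...........
......................#########...........
.......................#######............
........................####..............
0 [35.5 25.9]
30 [31.8 32. ]
60 [24.7 33.8]
90 [16.1 31.2]
```

```bash
for i in 1; do python3 -m pendant '[[0.0322,0,0,0.003,0],[0.0322,0,0,0.003,0],[0.0322,0,0,0.003,0]]' 20|sed -n '2p;4,6p'; python3 -m pendant '[[0.0322,0,0,0.003,0],[0.0322,0,0,0.003,0],[0.0322,0,0,0.003,0]]' 20|sed -n '2p;4,6p';  done
```

```text
tcp_pos: [0.4529, -0.0991, 0.0462]
ft_force: [0.1, -0.3, -1.9]
opening: 0.38
gripper_force: 9.5
tcp_pos: [0.4528, -0.0991, 0.0432]
ft_force: [0.5, -0.3, -1.8]
opening: 0.381
gripper_force: 9.5
```

```bash
python3 -m pendant '[[0.0322,0,0,0.002,0],[0.0322,0,0,0.002,0],[0.0322,0,0,0.002,0]]' 20|sed -n '2p;4,6p'; python3 -m pendant '[[0.0322,0,0,0.002,0],[0.0322,0,0,0.002,0],[0.0322,0,0,0.002,0]]' 20|sed -n '2p;4,6p'; python3 ang.py .034 
```

```text
tcp_pos: [0.453, -0.0992, 0.0414]
ft_force: [0.1, 0.2, -0.7]
opening: 0.378
gripper_force: 9.5
tcp_pos: [0.4541, -0.0994, 0.0401]
ft_force: [2.8, 0.9, 4.1]
opening: 0.379
gripper_force: 9.8
######....................................
#####.....#...............................
####......#...............................
..#......................##...............
........................####..............
.........................###..............
.........................##...............
.........................##...............
.........................##...............
........................###...............
........................###...............
......................#####...............
....................#######...............
..................#########...............
...............############...............
.............###############..............
.............################.............
............#################.............
............#################.............
............#################.............
............#################.............
............#################.............
............#################.............
...........###################............
...........###################............
..........#####################...........
..........#####################...........
...........###....#############...........
...................############...........
....................############..........
.....................###########..........
......................##########..........
......................#########...........
.......................#######............
........................####..............
..........................................
0 [35.5 25.7]
30 [31.8 31.6]
60 [24.8 33.4]
90 [16.3 30.7]
```

The foot touches the table at TCP z of about 0.041. Now the arc, keeping light pressure.

```bash
python3 -m pendant '[[0.0323,-0.002,0,-0.0007,0],[0.0323,-0.004,0,-0.0014,0],[0.0323,-0.006,0,-0.002,0],[0.0323,-0.008,0,-0.0025,0],[0.0323,-0.010,0,-0.0029,0],[0.0323,-0.012,0,-0.0032,0],[0.0323,-0.012,0,-0.0032,0]]' 20;  python3 ang.py .042 
```

```text
clock: 34.0
tcp_pos: [0.4399, -0.0989, 0.042]
tool_rot: [1.0, 0.001, -0.001, -0.0]
ft_force: [0.1, 0.4, -1.0]
opening: 0.383
gripper_force: 9.5
########..................................
########..................................
######....................................
#####.....................................
####......#...............................
.##.....................###...............
........................###...............
........................###...............
........................###...............
........................###...............
........................###...............
........................###...............
........................###...............
......................####................
....................######................
..................########................
...............############...............
.............##############...............
.............###############..............
............################..............
............#################.............
............#################.............
............#################.............
............#################.............
...........#################..............
...........#################..............
...........##################.............
..........###################.............
..........###################.............
..........####.##############.............
..................############............
...................###########............
....................##########............
.....................##########...........
.....................#########............
......................########............
0 [35.6 26. ]
30 [31.8 32.1]
60 [24.5 33.8]
90 [15.8 31.2]
```

```bash
python3 -m pendant '[[0.0326,0,0,0.001,0],[0.0326,0,0,0.0018,0],[0.0326,-0.003,0,0.0018,0],[0.0326,-0.006,0,0.0015,0],[0.0326,-0.009,0,0.0012,0],[0.0326,-0.012,0,0.001,0],[0.0326,-0.014,0,0.001,0],[0.0326,-0.014,0,0.001,0]]' 20;  python3 ang.py .041 
```

```text
clock: 35.05
tcp_pos: [0.4264, -0.0991, 0.0413]
tool_rot: [1.0, 0.001, -0.0, -0.0]
ft_force: [-1.3, 0.4, -1.0]
opening: 0.38
gripper_force: 5.1
#########.................................
#######...................................
######....................................
#####.....................................
.####....................###..............
.........................###..............
.........................##...............
.........................##...............
.........................#................
.........................#................
........................##................
........................###...............
......................#####...............
.....................######...............
..................#########...............
................###########...............
..............##############..............
.............###############..............
.............################.............
............#################.............
............#################.............
............#################.............
............#################.............
............################..............
............################..............
...........##################.............
...........##################.............
...........###################............
...........####.##############............
............#......###########............
...................###########............
....................###########...........
.....................##########...........
......................#########...........
.......................#######............
........................#####.............
0 [36.4 25.4]
30 [32.4 31.4]
60 [25.  33.1]
90 [16.1 30.4]
```

The foot just slides. I'll lift clear and shake gently along x with a loose grip, so gravity and inertia finish the swing.

```bash
python3 -m pendant '[[0.0325,0,0,-0.01,0],[0.0326,0,0,-0.012,0],[0.0326,0.012,0,-0.012,0],[0.0326,0,0,-0.012,0],[0.0326,0.012,0,-0.012,0],[0.0326,0,0,-0.012,0],[0.0326,0.012,0,-0.012,0],[0.0326,0,0,-0.012,0],[0.0326,0.02,0,-0.012,0],[0.0326,0.02,0,-0.012,0]]' 20;  python3 ang.py .053 
```

```text
clock: 36.35
tcp_pos: [0.4476, -0.0995, 0.0539]
tool_rot: [1.0, 0.001, 0.001, 0.0]
ft_force: [-0.2, -0.8, -1.7]
opening: 0.379
gripper_force: 5.5
######....................................
#####.....................................
####......................................
###......#................................
........................###...............
........................###...............
........................###...............
........................###...............
........................###...............
........................###...............
........................##................
........................##................
......................####................
...................#######................
.................#########................
...............###########................
.............#############................
............###############...............
............###############...............
............################..............
............################..............
...........#################..............
...........#################..............
...........#################..............
...........#################..............
..........##################..............
..........##################..............
.........###################..............
.........###################..............
..........###...#############.............
..................###########.............
..................###########.............
..................###########.............
...................##########.............
....................#########.............
....................########..............
0 [35.8 25.8]
30 [32.  31.9]
60 [24.7 33.8]
90 [16.  31.2]
```

It helps. Repeat, a bit stronger.

```bash
python3 -m pendant '[[0.0327,-0.02,0,0,0],[0.0327,0,0,0,0],[0.0327,-0.02,0,0,0],[0.0327,0,0,0,0],[0.0327,-0.02,0,0,0],[0.0327,0,0,0,0],[0.0327,-0.02,0,0,0],[0.0327,0,0,0,0],[0.0327,-0.02,0,0,0],[0.0327,0,0,0,0],[0.0327,0,0,0,0]]' 20;  python3 ang.py .053 
```

```text
clock: 37.78
tcp_pos: [0.4472, -0.0994, 0.0539]
tool_rot: [1.0, 0.001, 0.0, 0.0]
ft_force: [-0.1, 0.6, -0.2]
opening: 0.383
gripper_force: 4.5
######....................................
#####.....................................
#####.....................................
####......................................
.#.......................##...............
........................###...............
........................###...............
.........................##...............
........................###...............
........................###...............
........................###...............
........................##................
........................##................
.................#########................
................##########................
...............###########................
.............#############................
.............#############................
............##############................
............##############................
............###############...............
............###############...............
............###############...............
...........################...............
...........################...............
...........################...............
..........################................
.........################.................
.........################.................
..........###############.................
...............##########.................
...............##########.................
...............##########.................
...............##########.................
................########..................
................########..................
0 [35.9 25.8]
30 [32.1 32. ]
60 [24.8 33.9]
90 [16.1 31.2]
```

```bash
python3 -m pendant '[[0.0327,-0.02,0,0,0],[0.0327,0,0,0,0],[0.0327,-0.02,0,0,0],[0.0327,0,0,0,0],[0.0327,-0.02,0,0,0],[0.0327,0,0,0,0],[0.0327,0,0,0,0],[0.0325,0,0,0.006,0],[0.0325,0,0,0.008,0],[0.0325,0,0,0.008,0]]' 20;  python3 ang.py .045 
```

```text
clock: 39.08
tcp_pos: [0.4479, -0.0996, 0.0467]
tool_rot: [1.0, 0.001, 0.001, 0.0]
ft_force: [0.1, 0.5, 6.5]
opening: 0.382
gripper_force: 7.4
#######...................................
######....................................
#####.....#...............................
####......#..............##...............
........................####..............
........................####..............
.........................###..............
.........................##...............
.........................##...............
........................###...............
........................###...............
..................###...###...............
.................##########...............
................##########................
................##########................
..............#############...............
.............##############...............
............###############...............
............###############...............
............###############...............
............###############...............
............###############...............
............###############...............
............###############...............
...........################...............
...........###############................
..........################................
..........###############.................
...........##############.................
...............##########.................
...............##########.................
...............##########.................
...............#########..................
................########..................
................#######...................
.................#####....................
0 [35.8 25.2]
30 [32.1 31.3]
60 [24.9 33.1]
90 [16.2 30.5]
```

The foot presses on the table, nearly upright and past the tipping angle. Releasing it.

```bash
python3 -m pendant '[[0.0330,0,0,0,0],[0.0335,0,0,0,0],[0.034,0,0,0,0],[0.036,0,0,0,0],[0.04,0,0,0,0],[0.05,0,0,0,0],[0.055,0,0,0,0],[0.055,0,0,0,0]]' 20;  python3 ang.py .045; cp h.py h2.py; python3 -c "
from h import *
s=env.camera('scene')[:,:,::-1]; d=px('scene',(.44,-.1,.03)).astype(int); cv2.imwrite('pics/s11.png',cv2.resize(s[d[1]-45:d[1]+45,d[0]-50:d[0]+50],None,fx=6,fy=6))"
```

```text
clock: 40.12
tcp_pos: [0.4469, -0.0992, 0.0455]
tool_rot: [1.0, 0.001, 0.0, 0.0]
ft_force: [-0.1, 0.7, -0.3]
opening: 0.643
gripper_force: 0.0
#####.......................##............
####........................##............
###.........................##............
.#..........................##............
............................##............
............................##............
............................#.............
............................##............
...........................###............
...........................###............
...........................###............
...........................###............
......................###..##.............
................############..............
...............##############.............
..............###############.............
..............################............
............###################...........
...........####################...........
..........#####################...........
..........####################............
.........#####################............
.........#####################............
.........#####################............
.........####################.............
.........####################.............
.........####################.............
........#####.###############.............
........#####..#############..............
........####....###########...............
........####....##########................
.........#.....##########.................
................#########.................
................########..................
................########..................
.................######...................
0 [36.1 25.5]
30 [32.4 31.6]
60 [25.1 33.4]
90 [16.5 30.8]
```

View pics/s11.png

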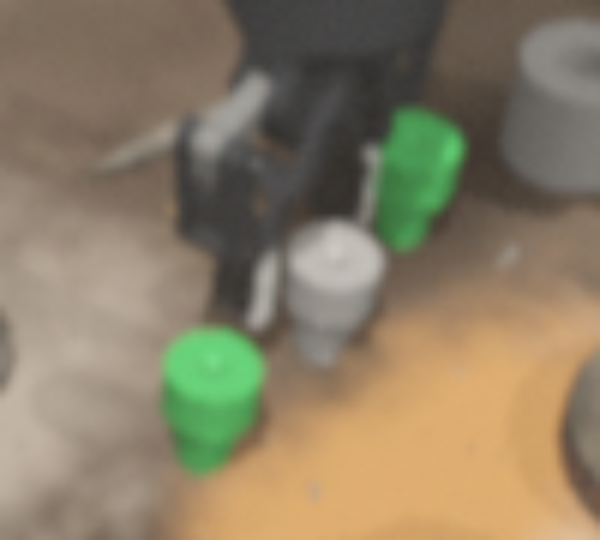

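The plug stands upright at crop (335,290), between the fingers, and both green ones are still standing. I'll compute its position from the top-face ellipse.

```bash
python3 - <<'E'
from h import *
d=px('scene',(.44,-.1,.03)).astype(int)
for uv in ((335,250),(285,255),(385,258)): print(ray('scene',(d[0]-50+(uv[0]+.5)/6-.5,d[1]-45+(uv[1]+.5)/6-.5),.046).round(4))
E
python3 go.py .43 -.1 .047 0
```

```text
[ 0.4309 -0.101   0.046 ]
[ 0.4429 -0.0876  0.046 ]
[ 0.4152 -0.1088  0.046 ]
t 40.23 tcp [446.9 -99.2  45.5] yaw 0.1 tilt 0.0 j6 1.2
shift mm [-16.9   0.8  -1.5] turn 0.003
```

```bash
python3 -m pendant '[[0.047,0,0,-0.001,0],[0.047,-0.008,0.0005,-0.001,0],[0.047,-0.016,0.0005,-0.001,0],[0.047,-0.016,0.0005,-0.001,0],[0.02,-0.016,0.0005,-0.001,0],[0.02,-0.016,0.0005,-0.001,0],[0.02,-0.016,0.0005,-0.001,0],[0.02,-0.016,0.0005,-0.001,0],[0.02,-0.016,0.0005,-0.001,0],[0.02,-0.016,0.0005,-0.001,0]]' 45; python3 go.py .456 .2522 .16 0
```

```text
clock: 41.48
tcp_pos: [0.4312, -0.0998, 0.0468]
tool_rot: [1.0, 0.001, 0.0, 0.0]
ft_force: [-1.7, -0.2, 4.7]
opening: 0.367
gripper_force: 44.8
t 41.48 tcp [431.2 -99.8  46.8] yaw 0.1 tilt 0.03 j6 1.18
shift mm [  25.8 -351.9 -113.3] turn 0.002
```

```bash
python3 -m pendant '[[0.02,0,0,-0.06,0],[0.02,0,0,-0.113,0],[0.02,0.025,-0.352,-0.113,0],[0.02,0.025,-0.352,-0.113,0],[0.02,0.025,-0.352,-0.113,0],[0.02,0.025,-0.352,-0.113,0],[0.02,0.025,-0.352,-0.113,0],[0.02,0.025,-0.352,-0.113,0],[0.02,0.025,-0.352,-0.113,0],[0.02,0.025,-0.352,-0.113,0],[0.02,0.025,-0.352,-0.113,0],[0.02,0.025,-0.352,-0.113,0]]' 45; python3 go.py .456 .2522 .1148 0; python3 - <<'E'
from h import *
s=env.camera('scene')[:,:,::-1].copy(); d=px('scene',(.456,.252,.13)).astype(int)-[20,18]; print(d)
h=cv2.cvtColor(s,cv2.COLOR_BGR2GRAY)[d[1]:d[1]+62,d[0]:d[0]+44]
for r in h[::2]: print(''.join('%2x'%(x//16) if 0 else '0123456789abcdef'[x//16] for x in r))
t=env.read_state()['tcp_pos']
for n,q in (('plug top',(t[0],t[1],t[2]-.001)),('plug foot',(t[0],t[1],t[2]-.047)),('44rim',(.456,.2522,.094))): print(n,(px('scene',q)-d).round(1))
E
```

```text
clock: 42.98
tcp_pos: [0.455, 0.2512, 0.1593]
tool_rot: [1.0, 0.0, -0.0, 0.0]
ft_force: [0.0, -0.2, -1.4]
opening: 0.363
gripper_force: 45.3
t 42.98 tcp [455.  251.2 159.3] yaw 0.0 tilt 0.02 j6 1.94
shift mm [ 1.  -1.  44.5] turn 0.001
[245 248]
33334444555443457888888888765433589978bbbbbc
33434445544443468888888888888754579989bbbbbb
43344444444333468988888888888986479aaaaabbbb
33343344444434479a9998888889aaa8569aaaaaaaaa
33333344444444467888888899abccb846addca9aaaa
3343333444444678778889abbbcccb978cefec88aaaa
34443333334589a977889abccccba879dfffda9abbbb
4444443333369ba98789abbcbba97769deeeca9abbbb
4444333333358bba978aaaa999887779bcccbbbbbbbb
6666444333347aba977999999988878abbbbbbbcccbb
77776654443369baa87899999988899abbbbccccccba
77777776544459bba9789999988779aabbccccccccca
77777777765579bba877788887767889abbbbaa99aa9
7777777777779bccb987778888777888889999999999
77777777778abcccba8877888877778889aaa9999999
7777777778abccba9889999988888778abccba899999
7777777779bcccb8778999aaa9999889bcccb9889999
7777777789bcccb8677899aaaaaaaaaabcccb9888899
77777788abccccba7678899aaaaaaaabcccb97889999
8777888abcbbcccbb9888899aaabbbccccb9768aa999
777889abccbabccccccbbaabbbcccccbba8768abb989
77889abbccba9abbccccccccccccbba988778abca888
8889bccccccba99aaabbbbbbbbaa99888778abca8788
89abccccbbccba9999aaaa9999999988889bcba8679a
9acddcccbabcccbaa999a9999999999aabbbb97678ab
9bcddcccba9abcccbbbbaaaaaaaabbbccba987779bba
bbddddcccba99aabbccccccccccbbbba99888789bba8
ccddddccccba9999aaaabbbbbaaa9999888889bbba86
dcddddcbbbccbaa999aa9aa999999999899abbbb9778
dddddddbaabcccbaaaaaaa999999999aabbbba98778b
dddddddca99abbccccbbbbaaaabbbbbbbbba988779bd
plug top [19.8  6.6]
plug foot [22.6 25. ]
44rim [22.9 32. ]
```

```bash
python3 -m pendant '[[0.02,0,0,0.012,0],[0.02,0,0,0.02,0],[0.02,0,0,0.028,0],[0.02,0,0,0.034,0],[0.02,0,0,0.039,0],[0.02,0,0,0.039,0],[0.02,0,0,0.039,0]]' 45; python3 go.py .456 .2524 .1148 0
```

```text
clock: 43.9
tcp_pos: [0.4552, 0.2525, 0.1207]
tool_rot: [1.0, 0.001, 0.0, -0.0]
ft_force: [0.5, 0.0, -1.6]
opening: 0.368
gripper_force: 45.3
t 43.9 tcp [455.2 252.5 120.7] yaw 0.1 tilt 0.03 j6 1.94
shift mm [0.8 0.1 6. ] turn 0.003
```

```bash
python3 -m pendant '[[0.02,0.0005,0,0.002,0],[0.02,0.0005,0,0.004,0],[0.02,0.0005,0,0.0055,0],[0.02,0.0005,0,0.0055,0]]' 45; python3 go.py .456 .2524 .1148 0
```

```text
clock: 44.4
tcp_pos: [0.4555, 0.2524, 0.115]
tool_rot: [1.0, 0.001, -0.0, -0.0]
ft_force: [-0.8, 0.2, -2.1]
opening: 0.368
gripper_force: 45.4
t 44.4 tcp [455.5 252.4 115. ] yaw 0.1 tilt 0.0 j6 1.94
shift mm [ 0.5 -0.   0.2] turn 0.002
```

```bash
python3 -m pendant '[[0.034,0,0,0,0],[0.045,0,0,0,0],[0.055,0,0,0,0],[0.055,0,0,0,0],[0.055,0,0,-0.06,0],[0.055,0,0,-0.09,0],[0.055,0,0.2,-0.09,0],[0.055,0,0.35,-0.09,0],[0.055,0,0.35,-0.09,0],[0.055,0,0.35,-0.09,0],[0.055,0,0.35,-0.09,0],[0.055,0,0.35,-0.09,0]]' 45; python3 - <<'E'
from fit import *
t=env.camera('top')[:,:,::-1].copy(); c=px('top',(.4555,.2524,.114))
print('exp',c); [print(*o) for o in fits(t,'top',c,.114,.033)]
g=cv2.cvtColor(t,cv2.COLOR_BGR2GRAY); u,v=c.astype(int)
for r in g[v-18:v+18:1,u-20:u+26]: print(''.join('0123456789abcdef'[x//16] for x in r))
s=env.camera('scene')[:,:,::-1].copy(); c=px('scene',(.4555,.2524,.114)); print('scene exp top',c)
g=cv2.cvtColor(s,cv2.COLOR_BGR2GRAY); u,v=c.astype(int)
for r in g[v-14:v+40:1,u-26:u+27]: print(''.join('0123456789abcdef'[x//16] for x in r))
for z in(.094,.074,.054,.034): print(z,(px('scene',(.4565,.2522,z))-[u-26,v-14]).round(1))
E
```

```text
clock: 45.9
tcp_pos: [0.4562, -0.1003, 0.2054]
tool_rot: [1.0, 0.0, 0.0, 0.0]
ft_force: [0.2, -0.2, 0.0]
opening: 0.644
gripper_force: 0.0
exp [212.00491154 237.53766297]
688899999aaaa99aaaaaabdeda87adddedddb899bdddb8
68899999aaaaa9aaaaaabdeedba9bdbaa98878899998bc
88999aaaaaaaaaaaaaabdeeeeeeeeeeeeeeb8777899888
8899aaaaaaaaaaaaaacdeeeeeeeeeeeeeeeeed96678999
8899999aaaaabaaaacdeddfeeeeeeeeec8999bdb666899
899999aaaaaabaaabdeeeeedcdedddca88889999985679
89999aaaaaaabbabdeeeeededdddddddca668899986568
89999aaaaabbbbbceeeeddddcabb777777765689998656
889999aaaaabbbcdeeeddddeddddc96567776568999855
8899999aaaabbbceeedcdddedb77777655677646899975
8899999aaaaabbdeedeeddeeda86667775467765789986
8889999aaaaaaceeeddeddddddb7556777546775479987
8888999999aaadeeedcddda86677754577645776368997
78888999999aaceededddddda656775467764677557998
788888999999beeeeeeeeeddeb44677546764467647998
777888889999beeeeeeeeeeddc94577635775467646999
777788888888beeeeeeeeeeeddb6467634676467646999
777777788888ceeeeedbabdeeec8357644676357645899
667777777777cfeeeec99aceedd9357754676357646999
667777777777ceeeeec89aceeed935764467
[... 3092 characters left out ...]
9aaabbbbbbbbabaaa988777678aa97679b
999abbbccccbbba9888999aaaababbaaaa9988777778aaa8668ac
99abcbbccccbabba988889999aaaaa9998888877778aaa97679bc
99abccbccccbabbaa9988899999999998888887789aaa98668bcc
9abccccccccbaabbba99889999999988888888889aaaa8767accc
9abccccccccba9abbba999999999988888888899aaaa87669bccc
aabccccccccba99abbba999999998988888999aaaa987667acccc
abcccccccccca999abbaaaaa99999999999aaaaaa9877679bcccc
abccccccccccb9889aabbbbaaaa9999aaaaaaaaa9877778accccc
abccccccccccca98899aabbbbbbaaaaabbaaaa98877778abccccb
abcccccbbccccba98899aaaaabbbbbbaaaa99988777789bccccba
abcccccbbbccccba98889999aaaaaaaaa999888777789bccccca8
0.094 [27.7 21.8]
0.074 [28.9 29. ]
0.054 [29.9 35.9]
0.034 [31.  42.6]
```

Two views agree to within a pixel on where the seated plug's top should be (z = 0.114, dimple centred), and the arm is clear. Handing in.

```bash
python3 -c "
from workcell import env
print(env.job_done())"
```

```text
the job is handed in; nothing more can be done
None
```

All four sleeves are nested upright and fully down in the grey taper seat, largest first and plug last, handed in at about 46 s with both bushes left alone; I tipped the plug over on its first grasp and had to stand it up again before seating it.

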